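# Sort the slab roller's screws on the thread gauges

### The job

The slab roller's two pressure screws got mixed up on the pottery bench. Match each by its thread pitch: lay the coarse-threaded screw in the coarse-notched gauge (blue) and the fine-threaded screw in the fine-notched gauge (yellow), each resting down in both of its gauge's V saddles and centred along it. Set them down, do not drop them, and leave both released and at rest.

Things in the scene. Friction and masses are not known exactly. Their poses are not given: they have to be found in the camera images.
- coarse_spindle: Coarse screw: loose steel rod lying on the bench, 162 mm long, 24 mm diameter, 0.5 kg, with broad, plainly visible thread ridges (pitch 8 mm) and at each end a hexagonal collar, 26 mm across flats, 14 mm long. Origin at its centre, 13 mm above the bench; x runs along the rod. Both ends are alike: either way round will do. Grip it across the middle.
- fine_spindle: Fine screw: loose steel rod lying on the bench, 162 mm long, 24 mm diameter, 0.5 kg, with close, fine thread ridges (pitch 3 mm) and at each end a hexagonal collar, 26 mm across flats, 14 mm long. Origin at its centre, 13 mm above the bench; x runs along the rod. Both ends are alike: either way round will do. Grip it across the middle.
- coarse_gauge: Coarse gauge, fixed: blue base 130 x 74 x 8 mm, steel teeth every 8 mm along its long edges, two upright 90-degree V saddles in line along x, 28 to 54 mm either side of the middle, 43 mm wide, lips 57 mm up; free gap of 56 mm between them for the fingers. Origin: centre of a seated rod, mid-gap, 55 mm above the bench; x along the rod. Collars hang outside the saddles, 13 mm play each way.
- fine_gauge: Fine gauge, fixed: yellow base 130 x 74 x 8 mm, steel teeth every 3 mm along its long edges, two upright 90-degree V saddles in line along x, 28 to 54 mm either side of the middle, 43 mm wide, lips 57 mm up; free gap of 56 mm between them for the fingers. Origin: centre of a seated rod, mid-gap, 55 mm above the bench; x along the rod. Collars hang outside the saddles, 13 mm play each way.
Mind the look-alikes: they are no part of the job. Of the things that look like the coarse_gauge, the largest one is meant.

How it is judged (in metres and radians):
At the end, for the whole second after the job is handed in: The coarse screw lies at rest in the coarse (blue) gauge and the fine screw in the fine (yellow) gauge, each with its centre within 14 mm along and 6 mm across and in height of the seated point, in line with the saddles within 10 degrees, released (x of coarse_spindle in the frame of coarse_gauge between -0.014 and 0.014 m and y of coarse_spindle in the frame of coarse_gauge between -0.006 and 0.006 m and z of coarse_spindle in the frame of coarse_gauge between -0.006 and 0.006 m and angle between the x axis of coarse_spindle and the x axis of coarse_gauge, either way round below 0.175 rad and linear speed of each of coarse_spindle, fine_spindle below 0.02 m/s and x of fine_spindle in the frame of fine_gauge between -0.014 and 0.014 m and y of fine_spindle in the frame of fine_gauge between -0.006 and 0.006 m and z of fine_spindle in the frame of fine_gauge between -0.006 and 0.006 m and angle between the x axis of fine_spindle and the x axis of fine_gauge, either way round below 0.175 rad); the robot touches nothing.
It fails at once if a screw is dropped: it falls free, out of the fingers, from more than about 2 cm (faster than 0.6 m/s) ((linear speed of coarse_spindle above 0.6 m/s and contact force between coarse_spindle and the fingers below 0.05 N) or (linear speed of fine_spindle above 0.6 m/s and contact force between fine_spindle and the fingers below 0.05 N)).
It also fails if it takes over 59 s, if anything falls off the work surface, if the arm or the gripper's body presses on something with over 40 N, if the wrist force passes 120 N, or if a joint passes its speed limit or range.

### The arm

A 6-joint arm with a two-finger parallel gripper is mounted at the origin on the work surface. World frame = base frame: x ahead of the robot, y to its left, z up, the work surface at z = 0. Lengths are in mm, angles in rad, forces in N, time in s.
With the tool pointing down it reaches from about 300 to 950 mm from the base axis. Payload 3.1 kg.
Tool frame: the origin (TCP) lies midway between the tips of the shut fingers; the grasp point (between the pads) lies 19 mm behind it; z points along the fingers, y is the line along which they close (so a half turn about z gives the same grasp; the last joint's range is limited). The gripper opens to 85 mm and grips with 20 to 120 N. Pads are 22 mm wide; open, the fingers measure 114 mm over their backs; the gripper's body (76 mm by 85 mm) begins 54 mm behind the grasp point. The pads swing forward as they close: fully open they stand 13 mm farther back than shut.
Start: joints at [-1.29, 0.308, 1.634, -0, 1.2, -0.07], TCP at [214.755, -586.952, 231.272] pointing down, gripper open.
Joint ranges: [-3.06, 3.06], [-0.79, 1.96], [0.05, 2.63], [-1.19, 4.34], [0.05, 2.64], [-2.94, 2.94]. Speed limits (rad/s): [2.79, 2.79, 3.14, 3.14, 3.14, 3.14].

### API

Orientations are given as [roll, pitch, yaw] about the fixed x, y, z axes, in that order (R = Rz(yaw) Ry(pitch) Rx(roll)).
In Python, from station import get_obs, viewer, env gives the robot as it stands.
- The arm moves only by the tool step_arm, never from a script. Its argument "rows" is a list of rows, each a list of 3 entries, a list of its own where there are three numbers: the turn, a rotation vector about the tool's x, y, z in units of 6 degrees (1.0 is 6 degrees), then the shift along the tool's x, y, z in units of 25 mm (1.0 is 25 mm), then the finger opening in mm, from 0 to 85.4. A call has 1 to 8 rows; each row is the pose to reach, as a shift and turn from the pose commanded when the call began, along the tool's axes at that moment; what a row does not reach only later rows make up. A row lasts 1/8 s, in which the tool goes at most 62.5 mm and 10.7 degrees, less where a joint would pass 70% of its speed; a pose out of reach is approached as far as the arm can. A call with a gripper value outside its range is refused whole. The fingers move at their own pace and stop on an object; "squeeze" is the grip in N (left out, the last holds). Time passes only in rows, so rows that repeat a pose let the fingers close. It gives the time, the measured TCP pose, the force, the opening and the grip force at its end, in the units of the state.
- get_obs(): the state, without advancing time (a new reading comes with each control period).
- viewer.grab_frame(name): name is "scene" or "top" or "wrist"; returns a dict with "img" (420x560x3 uint8, blue, green, red), "fx", "fy", "cx", "cy" (pixels), "world_to_cam" (4x4, takes a point from world to camera coordinates); the wrist camera has in their place "mount" (4x4, takes a point from camera to tool coordinates, whose origin is the TCP and whose axes are the flange's). Camera axes: x right, y down, z forward; pixel columns grow to the right and rows downward; lengths in mm; the calibration is good to about 2 mm. A picture is of the moment at which its call begins: read the wrist's pose just before it. There is no depth.
- env.finish_job(): hands the job in; it is judged then, once.
The state is a dict: "clock": time; "joints": joint angles; "qd": joint speeds; "tau": joint torques, N m; "tcp_pos": TCP position; "tcp_rot": TCP orientation; "force": force on the tool from outside, world axes, zero at the start; "torque": the same for the moment, N m; "finger_gap": opening from 0.0 (shut) to 1.0 (fully open); "finger_force": force on a finger pad.
Only numpy, scipy, OpenCV 4.12 (cv2) and the standard library are available. Lean on these libraries where they do the work, as an engineer would, in place of code of your own. Each camera call takes 0.05 s, during which the arm holds its last target. There are 200 camera calls.

## Working session

There is one attempt and no reset: what is moved stays moved. The work goes in short steps, Python scripts to look and compute and a tool call to move; the robot and the scene stay as the last step left them, time stands still between calls to the robot, and variables do not carry over. Pictures are saved under pics/ and viewed, at most 10 in all, crops included, and the job is handed in when it is done.

Besides the shell and the picture viewer there is one more tool, called after "Call:" by a JSON object that holds its "name" and its "arguments". step_arm: Moves the arm, as the interface text tells. Its arguments: {"type":"object","properties":{"rows":{"type":"array","items":{"type":"array"}},"squeeze":{"type":"number"}},"required":["rows"]}

```bash
mkdir -p pics; ls; python3 - <<'E'
from station import get_obs, viewer, env
import cv2,pickle
o=get_obs();print(o)
for n in("top","scene"):
    f=viewer.grab_frame(n);cv2.imwrite(f"pics/{n}0.png",cv2.resize(f["img"],(800,600),interpolation=cv2.INTER_CUBIC) );pickle.dump(f,open(f"{n}.pkl","wb"))
    print(n,f["fx"],f["fy"],f["cx"],f["cy"],f["world_to_cam"])
E
```

```text
pics
{'clock': 0.0, 'joints': array([-1.28973216e+00,  3.09005850e-01,  1.63522312e+00, -5.35954175e-06,
        1.19971443e+00, -6.96662010e-02]), 'qd': array([-0.00096608, -0.00083081, -0.00082987, -0.0010639 , -0.00156612,
       -0.00168119]), 'tau': array([-7.68546361e-04, -4.15256274e+01, -2.76663530e+01, -2.40149166e-04,
        1.02271870e-02, -2.41903734e-06]), 'tcp_pos': array([ 214.49747921, -586.13959024,  230.02915176]), 'tcp_rot': array([-3.13924726e+00, -1.58656853e-04,  3.50732135e-01]), 'force': array([-0.07255886,  1.06667017,  0.88304672]), 'torque': array([ 0.01727962, -0.02000606,  0.00584484]), 'finger_force': 0.0, 'finger_gap': 1.0006411961247044}
top 490.5290021324788 490.5290021324788 276.596128852798 207.88027088231445 [[-1.27143131e-01 -9.91881077e-01  2.56001469e-03  1.10661492e+02]
 [-9.69142711e-01  1.23678106e-01 -2.13227887e-01  4.90031363e+02]
 [ 2.11180088e-01 -2.95914808e-02 -9.76999138e-01  9.64986570e+02]
 [ 0.00000000e+00  0.00000000e+00  0.00000000e+00  1.00000000e+00]]
scene 382.82992582874436 382.82992582874436 277.1989788779245 213.13745865246938 [[-8.37582884e-01  5.46278930e-01  5.85176565e-03  3.49530180e+02]
 [ 3.99707050e-01  6.20082834e-01 -6.75078924e-01 -1.92694161e+02]
 [-3.72409972e-01 -5.63095560e-01 -7.37722308e-01  1.06962748e+03]
 [ 0.00000000e+00  0.00000000e+00  0.00000000e+00  1.00000000e+00]]
```

View pics/top0.png

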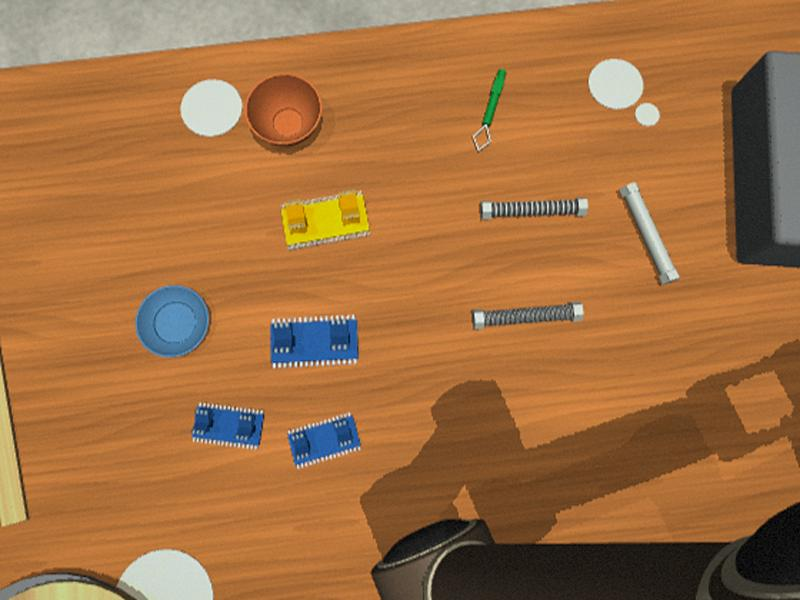

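View pics/scene0.png

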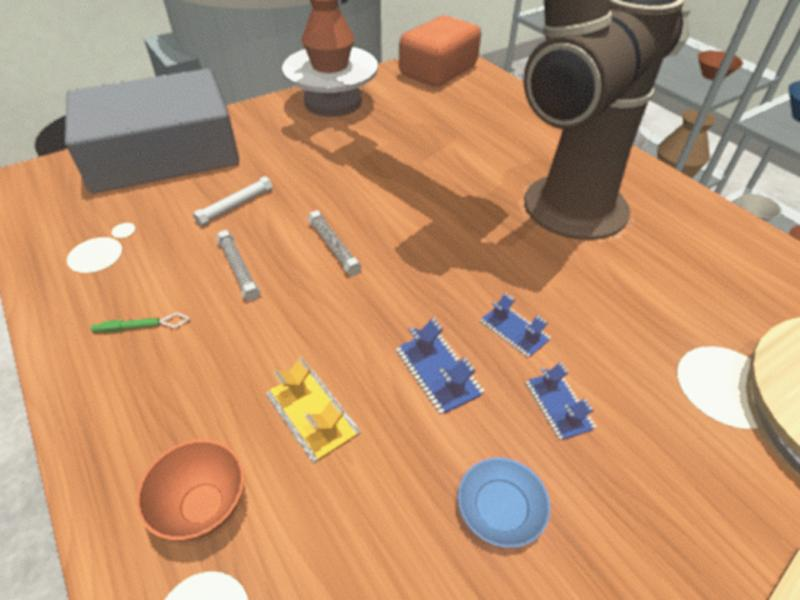

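The top view shows the yellow gauge at about (325,220) and the largest blue gauge at about (315,342). The screws are at (534,209) and (528,315), and a plain rod (a decoy) is at (650,232). Which thread is which has to be settled from nearer.

```bash
cat > h.py <<'E'
import numpy as np,cv2,pickle
from scipy.spatial.transform import Rotation as R
from station import get_obs, viewer, env
def T_tool(o):
    T=np.eye(4);T[:3,:3]=R.from_euler('xyz',o["tcp_rot"]).as_matrix();T[:3,3]=o["tcp_pos"];return T
def ray(f,uv,z,c2w):
    d=c2w[:3,:3]@np.array([(uv[0]-f["cx"])/f["fx"],(uv[1]-f["cy"])/f["fy"],1]);p=c2w[:3,3]
    return p+d*(z-p[2])/d[2]
def w2px(f,P,c2w):
    q=np.linalg.inv(c2w)@np.append(P,1);return np.array([f["fx"]*q[0]/q[2]+f["cx"],f["fy"]*q[1]/q[2]+f["cy"]])
def wrist(name):
    o=get_obs();f=viewer.grab_frame("wrist");f["c2w"]=T_tool(o)@f["mount"]
    pickle.dump(f,open(name+".pkl","wb"));cv2.imwrite(f"pics/{name}.png",cv2.resize(f["img"],(800,600),interpolation=cv2.INTER_CUBIC));return o,f
def delta(o,pos,yaw=None):
    "shift/turn in tool axes and units"
    T=T_tool(o);s=T[:3,:3].T@(np.array(pos)-T[:3,3])/25
    r=None
    if yaw is not None:
        r=R.from_matrix(T[:3,:3].T@R.from_euler('xyz',[np.pi,0,yaw]).as_matrix()).as_rotvec()/np.radians(6)
    return s.round(3),r
E
python3 - <<'E'
from h import *
f=pickle.load(open("top.pkl","rb"));c=np.linalg.inv(f["world_to_cam"])
def g(l,z): return np.array([ray(f,np.array(p)*.7,z,c) for p in l])
for n,l,z in [("blue",[(271,322),(357,317),(358,361),(273,366)],8),("yel",[(281,204),(365,192),(369,236),(288,248)],8),("up",[(480,210),(588,207)],13),("lo",[(473,320),(583,311)],13)]:
    w=g(l,z);d=w[1]-w[0];print(n,w.mean(0).round(),np.linalg.norm(np.diff(w,axis=0),axis=1).round(),"axis deg",np.degrees(np.arctan2(d[1],d[0])).round(1))
o,fw=wrist("w0");print(fw["mount"].round(3),fw["fx"],fw["cx"],fw["cy"])
im=f["img"][125:240,320:425];cv2.imwrite("pics/crop.png",cv2.resize(im,None,fx=5,fy=5,interpolation=cv2.INTER_CUBIC))
E
```

```text
blue [458. 174.   8.] [130.  67. 126.] axis deg -93.9
yel [645. 138.   8.] [133.  72. 126.] axis deg -88.6
up [ 621. -186.   13.] [168.] axis deg -95.6
lo [ 455. -148.   13.] [166.] axis deg -92.5
[[-0.00000e+00 -9.63000e-01 -2.70000e-01  6.82320e+01]
 [ 1.00000e+00 -0.00000e+00  2.00000e-03  1.85000e-01]
 [-2.00000e-03 -2.70000e-01  9.63000e-01 -1.43012e+02]
 [ 0.00000e+00  0.00000e+00  0.00000e+00  1.00000e+00]] 299.9254319846622 280.99868962417224 205.75281984313904
```

View pics/crop.png

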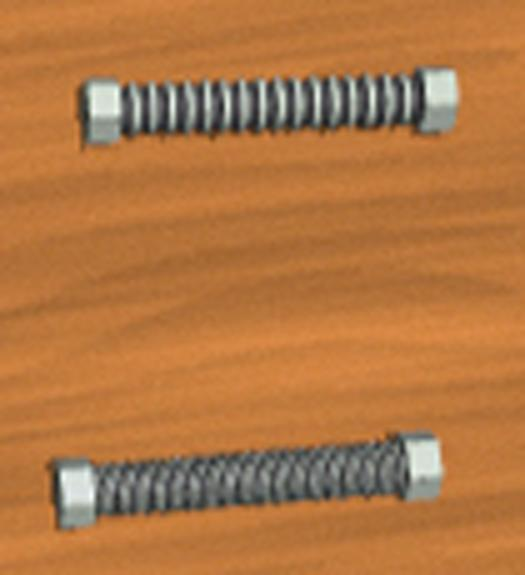

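The upper screw has about 16 broad ridges over its threaded length, an 8 mm pitch, so it is the coarse one. The lower one is fine. I'll hover over the fine screw and look again from there.

```bash
python3 - <<'E'
from h import *
print(delta(get_obs(),[480,-150,170],np.radians(87.5)))
E
```

```text
(array([ 15.967, -12.738,   2.439]), array([-1.40081444e-02, -1.11700392e-02, -1.12334196e+01]))
```

Call:
{"name": "step_arm", "arguments": {"rows": [[[0, 0, -11.23], [15.97, -12.74, 2.44], 85], [[0, 0, -11.23], [15.97, -12.74, 2.44], 85], [[0, 0, -11.23], [15.97, -12.74, 2.44], 85], [[0, 0, -11.23], [15.97, -12.74, 2.44], 85], [[0, 0, -11.23], [15.97, -12.74, 2.44], 85], [[0, 0, -11.23], [15.97, -12.74, 2.44], 85], [[0, 0, -11.23], [15.97, -12.74, 2.44], 85], [[0, 0, -11.23], [15.97, -12.74, 2.44], 85]]}}

```text
clock: 1.15
tcp_pos: [473.6, -161.0, 171.8]
tcp_rot: [3.141, 0.0, 1.527]
force: [1.1, -0.2, -0.1]
finger_gap: 0.994
finger_force: 0.0
```

Call:
{"name": "step_arm", "arguments": {"rows": [[[0, 0, 0], [0, 0, 0], 85], [[0, 0, 0], [0, 0, 0], 85], [[0, 0, 0], [0, 0, 0], 85]]}}

```text
clock: 1.52
tcp_pos: [472.3, -164.1, 172.1]
tcp_rot: [-3.142, 0.0, 1.525]
force: [0.8, -0.8, -1.1]
finger_gap: 0.995
finger_force: 0.0
```

```bash
python3 - <<'E'
from h import *
o,f=wrist("w1");print(o["clock"],o["tcp_pos"],o["tcp_rot"],o["qd"].round(3))
E
```

```text
1.525 [ 472.30703964 -164.08803928  172.05207507] [-3.14152412e+00  3.94738205e-04  1.52493192e+00] [-0.01  -0.003 -0.     0.003  0.001  0.   ]
```

View pics/w1.png

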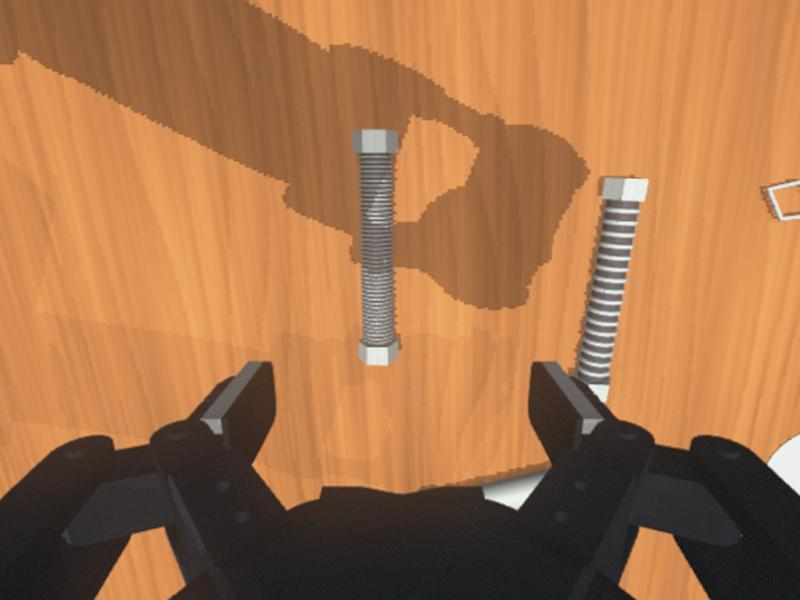

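The fine screw shows dense threads, with its collars at (375,141) and (378,353). The coarse screw lies to the right, from (624,188) to (595,392).

```bash
python3 - <<'E'
from h import *
f=pickle.load(open("w1.pkl","rb"));o=get_obs()
for n,l in [("fine",[(375.5,153),(377.5,343)]),("coarse",[(623,200),(594,383)])]:
  for z in (13,25):
    w=np.array([ray(f,np.array(p)*.7,z,f["c2w"]) for p in l]);d=w[0]-w[1]
    print(n,z,w.mean(0).round(1),np.linalg.norm(d).round(1),np.degrees(np.arctan2(d[1],d[0])).round(1))
E
```

```text
fine 13 [ 455.3 -150.5   13. ] 136.7 87.1
fine 25 [ 456.1 -148.4   25. ] 131.3 87.1
coarse 13 [ 622.7 -190.4   13. ] 139.3 86.1
coarse 25 [ 616.9 -186.6   25. ] 133.8 86.1
```

```bash
python3 - <<'E'
from h import *
print(delta(get_obs(),[552,95,190],np.radians(87.4)))
E
```

```text
(array([10.506,  2.703, -0.719]), array([ 0.00088444,  0.00294595, -0.01021283]))
```

Call:
{"name": "step_arm", "arguments": {"rows": [[[0, 0, 0], [10.5, 2.7, -0.72], 85], [[0, 0, 0], [10.5, 2.7, -0.72], 85], [[0, 0, 0], [10.5, 2.7, -0.72], 85], [[0, 0, 0], [10.5, 2.7, -0.72], 85], [[0, 0, 0], [10.5, 2.7, -0.72], 85], [[0, 0, 0], [10.5, 2.7, -0.72], 85], [[0, 0, 0], [10.5, 2.7, -0.72], 85], [[0, 0, 0], [10.5, 2.7, -0.72], 85]]}}

```text
clock: 2.58
tcp_pos: [551.3, 94.6, 189.7]
tcp_rot: [-3.141, 0.001, 1.524]
force: [-0.7, -0.5, 0.9]
finger_gap: 0.996
finger_force: 0.0
```

```bash
python3 - <<'E'
from h import *
o,f=wrist("w2");print(o["clock"],o["tcp_pos"],o["tcp_rot"],o["qd"].round(3))
E
```

```text
2.575 [551.33770971  94.61636063 189.70233208] [-3.14071659e+00  5.29519553e-04  1.52433356e+00] [ 0.003 -0.001 -0.002  0.003 -0.001  0.002]
```

View pics/w2.png

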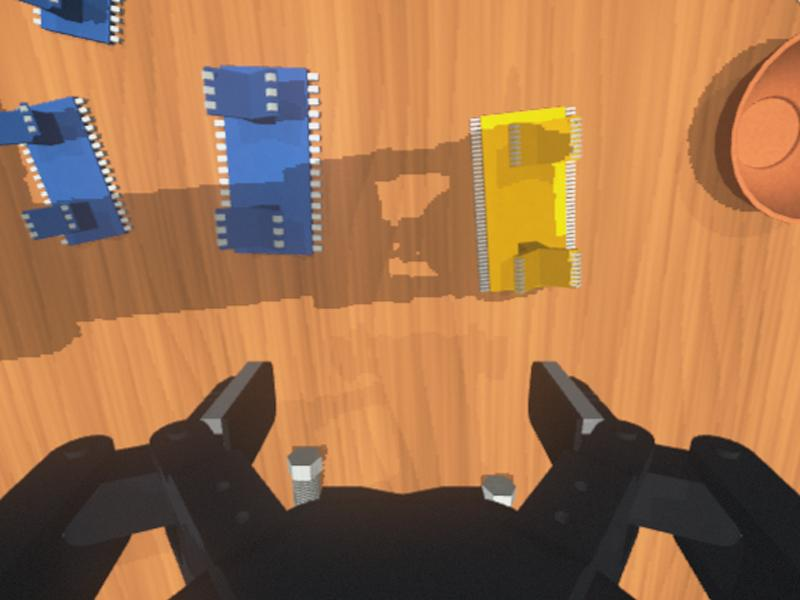

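Both wanted gauges are in view: blue at about (268,160) and yellow at about (528,200). I'll enlarge them to read the corners.

```bash
python3 - <<'E'
from h import *
f=pickle.load(open("w2.pkl","rb"))["img"]
a=f[42:187,138:233];b=f[67:212,325:420]
cv2.imwrite("pics/crop2.png",cv2.resize(np.hstack([a,b]),None,fx=4,fy=4,interpolation=cv2.INTER_CUBIC))
E
```

```text
(no output)
```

View pics/crop2.png

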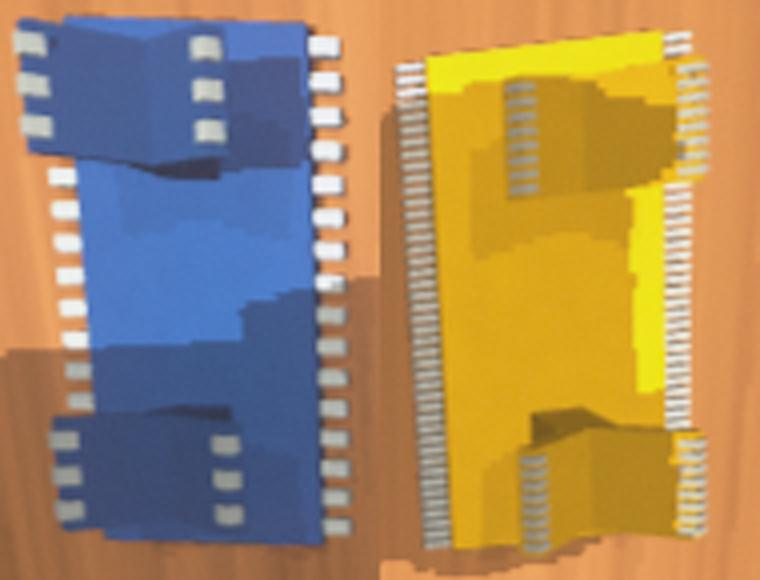

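```bash
cat > fit.py <<'E'
from h import *
from scipy.optimize import least_squares
def fit(f,obs,x0,free_w=True):
    def res(p):
        c,s=np.cos(p[2]),np.sin(p[2]);r=[]
        for (X,Y,Z),uv in obs:
            if abs(X)==65: Y=np.sign(Y)*p[3]
            P=[p[0]+c*X-s*Y,p[1]+s*X+c*Y,Z]
            r+=list(w2px(f,P,f["c2w"])-uv)
        return r
    s=least_squares(res,list(x0)+[34],loss="soft_l1");return s.x,np.array(s.fun).reshape(-1,2)
E
cat > m.py <<'E'
from fit import *
f=pickle.load(open("w2.pkl","rb"))
B=[((65,37,8),(63,17)),((65,-37,8),(305,23)),((-65,-37,8),(322,545)),((-65,37,8),(106,538)),
((54,21.5,57),(18,20)),((54,-21.5,57),(222,30)),((28,-21.5,57),(228,150)),((28,21.5,57),(33,152)),
((-28,21.5,57),(50,415)),((-28,-21.5,57),(238,430)),((-54,-21.5,57),(243,528)),((-54,21.5,57),(60,528))]
Y=[((65,37,8),(428,58)),((65,-37,8),(662,32)),((-65,37,8),(452,548)),
((54,21.5,57),(505,80)),((28,21.5,57),(510,198)),((54,-21.5,57),(708,60)),((28,-21.5,57),(708,178)),
((-28,21.5,57),(520,453)),((-54,21.5,57),(525,552)),((-28,-21.5,57),(707,432)),((-54,-21.5,57),(704,538))]
for n,l,off,x0 in (("blue",B,(138,42),(458,174,1.5)),("yel",Y,(325-95,67),(645,138,1.6))):
    ob=[(P,(np.array(u)+.5)/4-.5+off) for P,u in l]
    for sub in (ob,[q for q in ob if q[0][2]==57]):
        x,r=fit(f,sub,x0);print(n,x[:2].round(1),np.degrees(x[2]).round(1),x[3].round(1),r.round(1).tolist() if sub is ob else r.std())
E
python3 m.py
```

```text
blue [458.6 172.8] 85.5 29.5 [[1.1, -0.7], [1.1, -0.2], [0.2, 0.4], [0.2, 0.5], [-0.9, -0.9], [-0.0, -1.6], [-0.1, 2.0], [-1.8, -0.2], [-0.3, 0.7], [0.3, -1.6], [0.3, 2.3], [-0.3, 0.9]]
blue [458.9 172.7] 85.3 34.0 1.1047405552343947
yel [645.1 136.2] 93.4 29.3 [[-0.3, -0.6], [-0.2, -0.7], [0.2, 0.7], [0.4, -0.8], [0.3, 1.1], [0.1, -1.5], [-0.1, 0.7], [-0.0, -0.4], [-0.3, 1.6], [-0.3, 0.1], [0.3, 0.5]]
yel [645.  136.3] 93.5 34.0 0.7071152396818822
```

```bash
python3 - <<'E'
from h import *
print(delta(get_obs(),[455.5,-148.5,90],np.radians(87.1)))
E
```

```text
(array([-9.898, -3.381,  3.997]), array([-0.00590345,  0.00371431,  0.04120128]))
```

Call:
{"name": "step_arm", "arguments": {"rows": [[[0, 0, 0], [-9.9, -3.38, 4.0], 85], [[0, 0, 0], [-9.9, -3.38, 4.0], 85], [[0, 0, 0], [-9.9, -3.38, 4.0], 85], [[0, 0, 0], [-9.9, -3.38, 4.0], 85], [[0, 0, 0], [-9.9, -3.38, 4.0], 60], [[0, 0, 0], [-9.9, -3.38, 4.0], 60], [[0, 0, 0], [-9.9, -3.38, 4.0], 60], [[0, 0, 0], [-9.9, -3.38, 4.0], 60]]}}

```text
clock: 3.62
tcp_pos: [457.4, -146.5, 90.7]
tcp_rot: [3.14, 0.0, 1.528]
force: [0.0, -0.8, -0.6]
finger_gap: 0.699
finger_force: 0.0
```

```bash
python3 - <<'E'
from h import *
o=get_obs();print(delta(o,[455.5,-148.5,4],np.radians(87.1)),o["tcp_pos"],o["qd"].round(3))
o,f=wrist("w3")
for s in (-67,67):
    a=np.radians(87.1);print(w2px(f,[455.5+s*np.cos(a),-148.5+s*np.sin(a),25],f["c2w"])/.7)
E
```

```text
(array([-0.081, -0.078,  3.467]), array([0.01407529, 0.00279798, 0.07410694])) [ 457.41804301 -146.53074515   90.67338587] [ 0.007  0.001  0.003 -0.002 -0.001 -0.003]
[396.81406353 429.66290734]
[398.18232267 180.13302886]
```

View pics/w3.png

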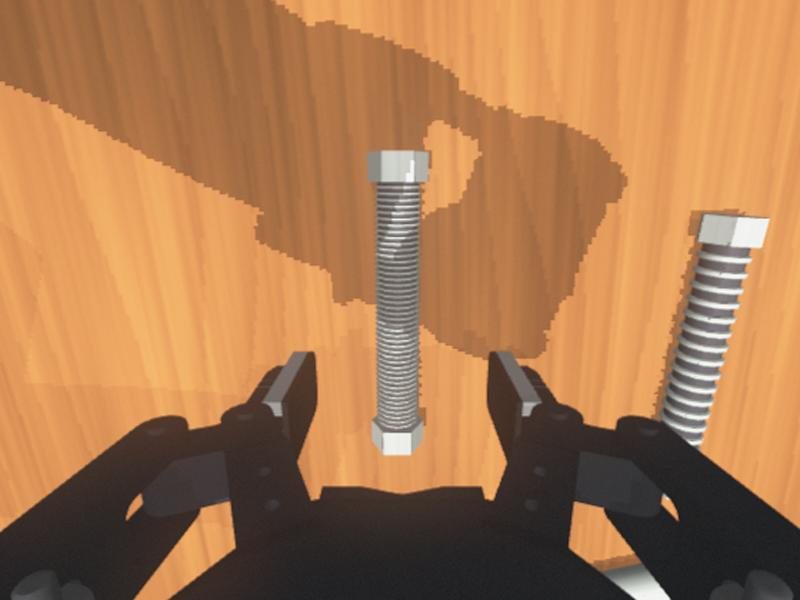

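The collar edges fall within 1 px of the predicted (397,430) and (398,180), so the fine screw's pose holds. I'll go down and grip.

Call:
{"name": "step_arm", "arguments": {"rows": [[[0, 0, 0.07], [-0.08, -0.08, 2.0], 60], [[0, 0, 0.07], [-0.08, -0.08, 3.0], 60], [[0, 0, 0.07], [-0.08, -0.08, 3.4], 60], [[0, 0, 0.07], [-0.08, -0.08, 3.4], 60], [[0, 0, 0.07], [-0.08, -0.08, 3.4], 15], [[0, 0, 0.07], [-0.08, -0.08, 3.4], 15], [[0, 0, 0.07], [-0.08, -0.08, 3.4], 15], [[0, 0, 0.07], [-0.08, -0.08, 3.4], 15]], "squeeze": 70}}

```text
clock: 4.68
tcp_pos: [455.2, -149.4, 6.5]
tcp_rot: [3.14, 0.001, 1.52]
force: [-2.2, 1.3, 5.3]
finger_gap: 0.248
finger_force: 68.3
```

Call:
{"name": "step_arm", "arguments": {"rows": [[[0, 0, 0], [0, 0, 0], 15], [[0, 0, 0], [0, 0, 0], 15], [[0, 0, 0], [0, 0, 0], 15], [[0, 0, 0], [0, 0, 0], 15]]}}

```text
clock: 5.18
tcp_pos: [455.2, -149.4, 6.5]
tcp_rot: [3.14, 0.001, 1.52]
force: [-1.5, 0.9, 6.2]
finger_gap: 0.249
finger_force: 68.3
```

Call:
{"name": "step_arm", "arguments": {"rows": [[[0, 0, 0], [0, 0, -0.5], 15], [[0, 0, 0], [0, 0, -1.5], 15], [[0, 0, 0], [0, 0, -3], 15], [[0, 0, 0], [0, 0, -4.5], 15], [[0, 0, 0], [0, 0, -4.5], 15], [[0, 0, 0], [0, 0, -4.5], 15]]}}

```text
clock: 5.92
tcp_pos: [452.9, -148.4, 116.3]
tcp_rot: [-3.139, -0.001, 1.519]
force: [-0.0, -0.2, -6.8]
finger_gap: 0.251
finger_force: 69.9
```

```bash
python3 - <<'E'
from h import *
o=get_obs();print(o["finger_gap"],o["finger_force"],o["force"],o["tcp_pos"],delta(o,[645,135.5,120],np.radians(93.4)))
E
```

```text
0.2513754863646242 69.9482810497284 [-0.01725928 -0.20749766 -6.78471726] [ 452.89183814 -148.38774945  116.27564089] (array([11.736,  7.089, -0.155]), array([-0.02314674, -0.0103031 , -1.0583954 ]))
```

Call:
{"name": "step_arm", "arguments": {"rows": [[[0, 0, -0.15], [1.4, 0.85, -0.15], 15], [[0, 0, -0.3], [3.3, 2.0, -0.15], 15], [[0, 0, -0.5], [5.4, 3.3, -0.15], 15], [[0, 0, -0.7], [7.5, 4.5, -0.15], 15], [[0, 0, -0.9], [9.5, 5.7, -0.15], 15], [[0, 0, -1.06], [11.0, 6.6, -0.15], 15], [[0, 0, -1.06], [11.74, 7.09, -0.15], 15], [[0, 0, -1.06], [11.74, 7.09, -0.15], 15]]}}

```text
clock: 6.92
tcp_pos: [645.0, 136.5, 117.5]
tcp_rot: [-3.136, 0.0, 1.633]
force: [-0.8, -0.3, -6.4]
finger_gap: 0.25
finger_force: 69.9
```

Call:
{"name": "step_arm", "arguments": {"rows": [[[0, 0, 0], [0, 0, 0], 15], [[0, 0, 0], [0, 0, 0], 15]]}}

```text
clock: 7.18
tcp_pos: [645.1, 133.9, 119.8]
tcp_rot: [-3.139, 0.0, 1.629]
force: [-0.6, -1.1, -6.0]
finger_gap: 0.251
finger_force: 69.9
```

```bash
python3 - <<'E'
from h import *
o,f=wrist("w4");print(o["finger_gap"],o["force"],o["tcp_pos"],o["tcp_rot"],delta(o,[645,135.5,50],np.radians(93.4)))
a=np.radians(93.4);c,s=np.cos(a),np.sin(a)
for X,Y,Z in [(54,21.5,57),(54,-21.5,57),(65,29.4,8),(65,-29.4,8),(28,21.5,57)]:
    print((X,Y,Z),(w2px(f,[645+c*X-s*Y,136.2+s*X+c*Y,Z],f["c2w"])/.7).round())
E
```

```text
0.2511753887297562 [-0.57850623 -1.06852164 -6.02743358] [645.05761312 133.89524275 119.81343999] [-3.13858893e+00  4.69201769e-04  1.62945896e+00] (array([0.066, 0.01 , 2.792]), array([-0.02868494,  0.00447081, -0.00648655]))
(54, 21.5, 57) [356. 199.]
(54, -21.5, 57) [448. 199.]
(65, 29.4, 8) [351. 175.]
(65, -29.4, 8) [453. 175.]
(28, 21.5, 57) [358. 254.]
```

View pics/w4.png

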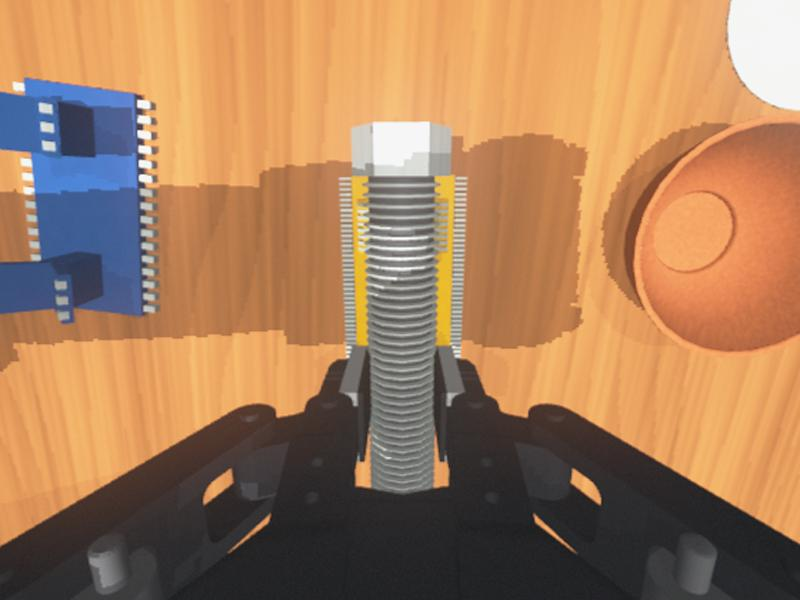

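The rod is centred over the yellow gauge: its axis is at column 402, the tooth edges are at 340 and 467, and the lips are where predicted (358 and 448, row 200). One check remains along the axis, using the far collar's edge at row 177.

```bash
python3 - <<'E'
from h import *
f=pickle.load(open("w4.pkl","rb"))
for z in (136,139): print(ray(f,np.array([402,177])*.7,z,f["c2w"])-[0,67,0])
E
```

```text
[641.40762744 133.8351782  136.        ]
[641.41142547 133.86066392 139.        ]
```

Call:
{"name": "step_arm", "arguments": {"rows": [[[0, 0, 0], [0.09, 0.01, 0.5], 15], [[0, 0, 0], [0.09, 0.01, 1.2], 15], [[0, 0, 0], [0.09, 0.01, 1.9], 15], [[0, 0, 0], [0.09, 0.01, 2.3], 15], [[0, 0, 0], [0.09, 0.01, 2.5], 15], [[0, 0, 0], [0.09, 0.01, 2.6], 15], [[0, 0, 0], [0.09, 0.01, 2.7], 15], [[0, 0, 0], [0.09, 0.01, 2.7], 15]]}}

```text
clock: 8.22
tcp_pos: [646.9, 137.3, 54.1]
tcp_rot: [3.141, -0.0, 1.631]
force: [-0.5, 0.7, -6.3]
finger_gap: 0.252
finger_force: 70.0
```

Call:
{"name": "step_arm", "arguments": {"rows": [[[0, 0, 0], [0, 0, 0.03], 15], [[0, 0, 0], [0, 0, 0.06], 15], [[0, 0, 0], [0, 0, 0.08], 15], [[0, 0, 0], [0, 0, 0.08], 15]]}}

```text
clock: 8.72
tcp_pos: [646.6, 137.3, 51.7]
tcp_rot: [-3.142, 0.0, 1.63]
force: [-0.0, -0.1, -6.3]
finger_gap: 0.247
finger_force: 70.0
```

Call:
{"name": "step_arm", "arguments": {"rows": [[[0, 0, 0], [0, 0, 0.04], 15], [[0, 0, 0], [0, 0, 0.08], 15], [[0, 0, 0], [0, 0, 0.1], 15], [[0, 0, 0], [0, 0, 0.1], 15]]}}

```text
clock: 9.22
tcp_pos: [646.6, 137.3, 49.9]
tcp_rot: [-3.141, 0.0, 1.63]
force: [-2.6, -1.3, -0.6]
finger_gap: 0.246
finger_force: 70.5
```

Call:
{"name": "step_arm", "arguments": {"rows": [[[0, 0, 0], [0, -0.03, 0.03], 15], [[0, 0, 0], [0, -0.05, 0.05], 15], [[0, 0, 0], [0, -0.05, 0.05], 15]]}}

```text
clock: 9.6
tcp_pos: [646.6, 137.3, 49.8]
tcp_rot: [3.139, -0.0, 1.631]
force: [-3.9, -0.2, 5.0]
finger_gap: 0.253
finger_force: 71.2
```

Resting: the vertical force has reversed to +5 N. I'll release, then rise.

Call:
{"name": "step_arm", "arguments": {"rows": [[[0, 0, 0], [0, 0, 0], 26], [[0, 0, 0], [0, 0, 0], 30], [[0, 0, 0], [0, 0, 0], 45], [[0, 0, 0], [0, 0, 0], 60], [[0, 0, 0], [0, 0, 0], 60], [[0, 0, 0], [0, 0, 0], 60]]}}

```text
clock: 10.35
tcp_pos: [645.4, 137.2, 47.9]
tcp_rot: [3.142, -0.0, 1.63]
force: [0.2, -0.8, -0.1]
finger_gap: 0.701
finger_force: 0.0
```

Call:
{"name": "step_arm", "arguments": {"rows": [[[0, 0, 0], [0, 0, -0.6], 60], [[0, 0, 0], [0, 0, -1.8], 60], [[0, 0, 0], [0, 0, -3.2], 60], [[0, 0, 0], [0, 0, -4], 60], [[0, 0, 0], [0, 0, -4], 60]]}}

```text
clock: 10.98
tcp_pos: [647.2, 137.5, 150.9]
tcp_rot: [3.136, -0.0, 1.631]
force: [-0.9, 0.2, -0.6]
finger_gap: 0.704
finger_force: 0.0
```

```bash
python3 - <<'E'
from h import *
o,f=wrist("w5");print(o["force"],o["tcp_pos"],o["tcp_rot"],delta(o,[621,-187,90],np.radians(85.5)))
E
```

```text
[-0.85435643  0.21267656 -0.57389009] [647.16691605 137.50357978 150.86813025] [ 3.13634816e+00 -4.32707916e-04  1.63057405e+00] (array([-12.895,  -1.833,   2.42 ]), array([ 0.04971562, -0.00758901,  1.32082128]))
```

View pics/w5.png

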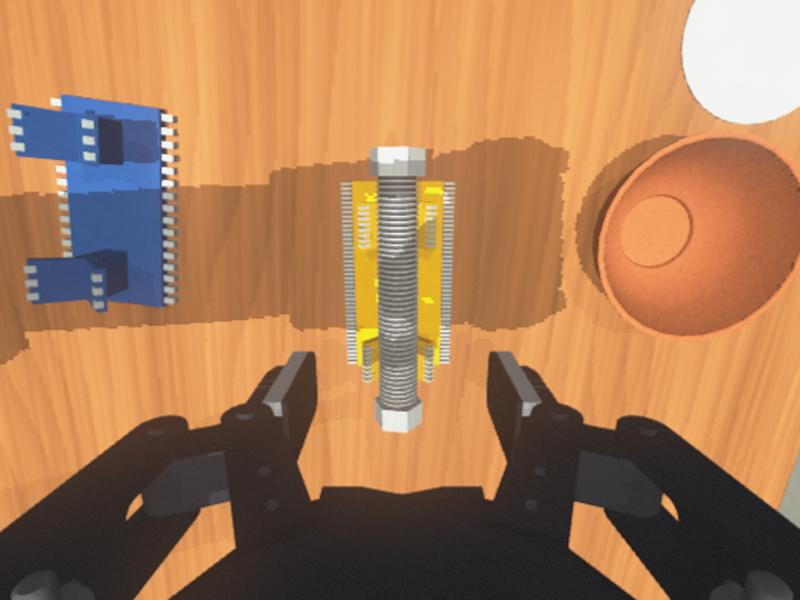

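The fine screw lies in both yellow V saddles. Its collar edges are at (397,176) and (398,402), and the saddle ends at rows 205 and 382. I'll check the centring numerically and refine the coarse screw.

```bash
python3 - <<'E'
from h import *
f=pickle.load(open("w5.pkl","rb"))
w=np.array([ray(f,np.array(p)*.7,67,f["c2w"]) for p in [(397,176),(398,402)]]);print(w.mean(0),np.linalg.norm(w[0]-w[1]))
f=pickle.load(open("w3.pkl","rb"))
for z in (13,25):
    w=np.array([ray(f,np.array(p)*.7,z,f["c2w"]) for p in [(726,247),(683,437)]]);d=w[0]-w[1];print(w.mean(0),np.linalg.norm(d),np.degrees(np.arctan2(d[1],d[0])))
E
```

```text
[645.39465755 139.66563929  67.        ] 129.00373022953025
[ 623.99610843 -179.14583576   13.        ] 113.25653192184629 86.44687193162649
[ 615.08965435 -173.67255172   25.        ] 107.09750033215722 86.44687193162652
```

Call:
{"name": "step_arm", "arguments": {"rows": [[[0, 0, 0.3], [-2.3, -0.4, 0.1], 60], [[0, 0, 0.6], [-4.6, -0.7, 0.3], 60], [[0, 0, 1.0], [-7, -1.0, 0.8], 60], [[0, 0, 1.3], [-9.3, -1.3, 1.4], 60], [[0, 0, 1.32], [-11.6, -1.6, 2.0], 60], [[0, 0, 1.32], [-12.9, -1.83, 2.42], 60], [[0, 0, 1.32], [-12.9, -1.83, 2.42], 60], [[0, 0, 1.32], [-12.9, -1.83, 2.42], 60]]}}

```text
clock: 12.02
tcp_pos: [618.0, -186.6, 86.1]
tcp_rot: [-3.139, -0.001, 1.492]
force: [-0.4, 0.3, 0.2]
finger_gap: 0.699
finger_force: 0.0
```

```bash
python3 - <<'E'
from h import *
o,f=wrist("w6");print(o["clock"],o["tcp_pos"],o["tcp_rot"],o["qd"].round(3))
im=f["img"];hsv=cv2.cvtColor(im,cv2.COLOR_BGR2HSV)
m=((hsv[...,1]<60)&(hsv[...,2]>50)).astype(np.uint8)*255
m=cv2.morphologyEx(m,cv2.MORPH_CLOSE,np.ones((7,7)))
for c in cv2.findContours(m,0,2)[0]:
    if cv2.contourArea(c)>300:
        p=c[:,0];t=p[p[:,1]<p[:,1].min()+15];b=p[p[:,1]>p[:,1].max()-15]
        print(cv2.minAreaRect(c),"top",t.mean(0),t.min(0),t.max(0),"bot",b.mean(0),b.min(0),b.max(0))
E
```

```text
12.025 [ 617.98061248 -186.55759387   86.08523334] [-3.13911653e+00 -1.35878439e-03  1.49189844e+00] [ 0.024 -0.016 -0.009 -0.001 -0.001 -0.004]
((526.0, 409.5), (19.0, 58.0), 90.0) top [526.76923077 406.51282051] [499 400] [554 414] bot [522.21875 410.875  ] [497 405] [555 419]
((36.0, 409.0), (20.0, 58.0), 90.0) top [ 36.36363636 405.3030303 ] [ 10 399] [ 61 412] bot [ 40.53846154 411.03846154] [  7 406] [ 65 419]
((446.75006103515625, 408.25006103515625), (36.769554138183594, 24.748737335205078), 45.0) top [440.08333333 399.70833333] [426 394] [461 408] bot [448.27777778 412.27777778] [426 405] [464 419]
((540.9647216796875, 344.39593505859375), (59.8126220703125, 19.44977378845215), 37.5685920715332) top [533.21428571 337.5       ] [512 332] [559 346] bot [551.44444444 364.22222222] [544 359] [559 370]
((238.5778045654297, 343.5082702636719), (68.01791381835938, 480.740234375), 85.58877563476562) top [436.41176471 309.7254902 ] [371 300] [477 314] bot [121.07142857 379.32142857] [  0 374] [285 388]
((197.403564453125, 266.8377380371094), (16.663166046142578, 48.971900939941406), 21.124719619750977) top [206.58333333 253.45833333] [197 247] [214 261] bot [190.         284.15384615] [183 278] [198 291]
((364.70074462890625, 266.4269714355469), (49.809051513671875, 18.795867919921875), 70.01689910888672) top [356.07692308 253.30769231] [348 246] [365 260] bot [372.0625 285.375 ] [363 279] [379 292]
((286.5, 209.0), (43.0, 218.0), 0.0) top [285.   101.75] [265 100] [308 103] bot [280.6 313. ] [266 308] [301 318]
((461.5943298339844, 119.33018493652344), (41.345523834228516, 51.78492736816406), 74.05460357666016) top [455.12121212 103.24242424] [432  97] [478 111] bot [462.55172414 132.06896552] [440 125] [491 138]
```

```bash
python3 - <<'E'
from h import *
f=pickle.load(open("w6.pkl","rb"))
w=np.array([ray(f,p,26,f["c2w"]) for p in [(286.5,99.5),(284,318)]]);d=w[0]-w[1]
print(w,w.mean(0),np.linalg.norm(d),np.degrees(np.arctan2(d[1],d[0])))
w=np.array([ray(f,p,13,f["c2w"]) for p in [(286.5,99.5),(284,318)]]);print(w.mean(0))
o=get_obs();print(o["tcp_pos"],delta(o,[620.5,-187,5],np.radians(86)))
im=f["img"];cv2.imwrite("pics/w6n.png",im)
for v in (130,160,190,220,250): print(v,im[v,262:312].max(1).tolist()[::2])
E
```

```text
[[ 627.90681946 -105.50109234   26.        ]
 [ 613.95652878 -267.1237222    26.        ]] [ 620.93167412 -186.31240727   26.        ] 162.22356515392818 85.0668005559696
[ 620.74949134 -190.62235498   13.        ]
[ 618.51686868 -186.16568968   86.67722625] (array([-0.03 ,  0.086,  3.267]), array([-0.01386277, -0.00920432, -0.07686383]))
130 [183, 221, 237, 235, 235, 123, 110, 119, 121, 128, 135, 141, 145, 143, 137, 131, 124, 119, 112, 105, 180, 217, 236, 238, 237]
160 [237, 237, 238, 237, 229, 145, 135, 161, 181, 195, 199, 220, 220, 196, 158, 145, 141, 127, 116, 143, 187, 179, 177, 178, 180]
190 [176, 177, 177, 181, 126, 144, 145, 138, 138, 127, 129, 134, 132, 125, 131, 133, 135, 140, 150, 142, 167, 185, 179, 178, 182]
220 [237, 236, 236, 236, 125, 125, 99, 96, 98, 101, 102, 103, 103, 103, 100, 95, 94, 100, 124, 131, 188, 189, 185, 179, 179]
250 [231, 230, 230, 228, 135, 129, 115, 115, 119, 126, 126, 127, 127, 124, 121, 113, 109, 113, 126, 202, 226, 226, 225, 223, 224]
```

The coarse screw measures 162.2 mm long, as it should, with its centre at (621,-186) and its axis at 85°. I'll go down and grip.

Call:
{"name": "step_arm", "arguments": {"rows": [[[0, 0, 0], [0, 0.09, 1.8], 60], [[0, 0, 0], [0, 0.09, 2.8], 60], [[0, 0, 0], [0, 0.09, 3.2], 60], [[0, 0, 0], [0, 0.09, 3.2], 60], [[0, 0, 0], [0, 0.09, 3.2], 15], [[0, 0, 0], [0, 0.09, 3.2], 15], [[0, 0, 0], [0, 0.09, 3.2], 15], [[0, 0, 0], [0, 0.09, 3.2], 15]], "squeeze": 70}}

```text
clock: 13.08
tcp_pos: [621.8, -187.9, 9.4]
tcp_rot: [3.14, 0.0, 1.492]
force: [-1.8, 0.1, 5.1]
finger_gap: 0.25
finger_force: 68.5
```

Call:
{"name": "step_arm", "arguments": {"rows": [[[0, 0, 0], [0, 0, 0], 15], [[0, 0, 0], [0, 0, 0], 15], [[0, 0, 0], [0, 0, 0], 15]]}}

```text
clock: 13.45
tcp_pos: [621.8, -187.9, 9.4]
tcp_rot: [3.14, 0.0, 1.492]
force: [-1.6, 0.2, 5.8]
finger_gap: 0.251
finger_force: 68.5
```

Call:
{"name": "step_arm", "arguments": {"rows": [[[0, 0, 0], [0, 0, -0.5], 15], [[0, 0, 0], [0, 0, -1.5], 15], [[0, 0, 0], [0, 0, -3], 15], [[0, 0, 0], [0, 0, -4.5], 15], [[0, 0, 0], [0, 0, -4.5], 15], [[0, 0, 0], [0, 0, -4.5], 15]]}}

```text
clock: 14.2
tcp_pos: [619.8, -187.1, 118.4]
tcp_rot: [-3.139, -0.001, 1.492]
force: [-0.2, -0.0, -4.4]
finger_gap: 0.246
finger_force: 69.6
```

```bash
python3 - <<'E'
from h import *
o=get_obs();print(o["finger_gap"],o["finger_force"],o["force"],o["tcp_pos"],o["tcp_rot"],delta(o,[458.7,173,120],np.radians(85.4)))
E
```

```text
0.2462060757748539 69.55575227737427 [-0.24161695 -0.04845025 -4.44200401] [ 619.80584755 -187.12730061  118.42875142] [-3.13896307e+00 -7.62378925e-04  1.49222807e+00] (array([13.855, -7.555, -0.032]), array([-0.02511693, -0.00725862,  0.01640466]))
```

Call:
{"name": "step_arm", "arguments": {"rows": [[[0, 0, 0], [1.4, -0.75, -0.05], 15], [[0, 0, 0], [3.3, -1.8, -0.05], 15], [[0, 0, 0], [5.4, -2.95, -0.05], 15], [[0, 0, 0], [7.5, -4.1, -0.05], 15], [[0, 0, 0], [9.6, -5.25, -0.05], 15], [[0, 0, 0], [11.7, -6.4, -0.05], 15], [[0, 0, 0], [13.2, -7.2, -0.05], 15], [[0, 0, 0], [13.8, -7.55, -0.05], 15]]}}

```text
clock: 15.2
tcp_pos: [456.7, 172.4, 118.8]
tcp_rot: [-3.137, 0.002, 1.495]
force: [0.1, -0.2, -5.0]
finger_gap: 0.244
finger_force: 69.5
```

Call:
{"name": "step_arm", "arguments": {"rows": [[[0, 0, 0], [0, 0, 0], 15], [[0, 0, 0], [0, 0, 0], 15], [[0, 0, 0], [0, 0, 0], 15]]}}

```text
clock: 15.58
tcp_pos: [460.6, 170.0, 121.0]
tcp_rot: [-3.141, 0.0, 1.49]
force: [0.2, 0.2, -4.1]
finger_gap: 0.25
finger_force: 69.5
```

```bash
python3 - <<'E'
from h import *
o,f=wrist("w7");print(o["clock"],o["finger_gap"],o["force"],o["tcp_pos"],o["tcp_rot"],delta(o,[458.7,171.5,52],np.radians(85.4)))
a=np.radians(85.4);c,s=np.cos(a),np.sin(a)
for X,Y,Z in [(54,21.5,57),(54,-21.5,57),(65,29.4,8),(65,-29.4,8),(28,21.5,57)]:
    print((X,Y,Z),(w2px(f,[458.7+c*X-s*Y,172.8+s*X+c*Y,Z],f["c2w"])/.7).round())
E
```

```text
15.575 0.25019182584125205 [ 0.22794782  0.23720943 -4.12078028] [460.58795974 170.03218872 120.99685663] [-3.14145462e+00  3.80298757e-04  1.49049870e+00] (array([ 0.054, -0.08 ,  2.76 ]), array([-0.00131818,  0.00363158, -0.00011941]))
(54, 21.5, 57) [351. 198.]
(54, -21.5, 57) [442. 198.]
(65, 29.4, 8) [346. 174.]
(65, -29.4, 8) [449. 174.]
(28, 21.5, 57) [353. 253.]
```

View pics/w7.png

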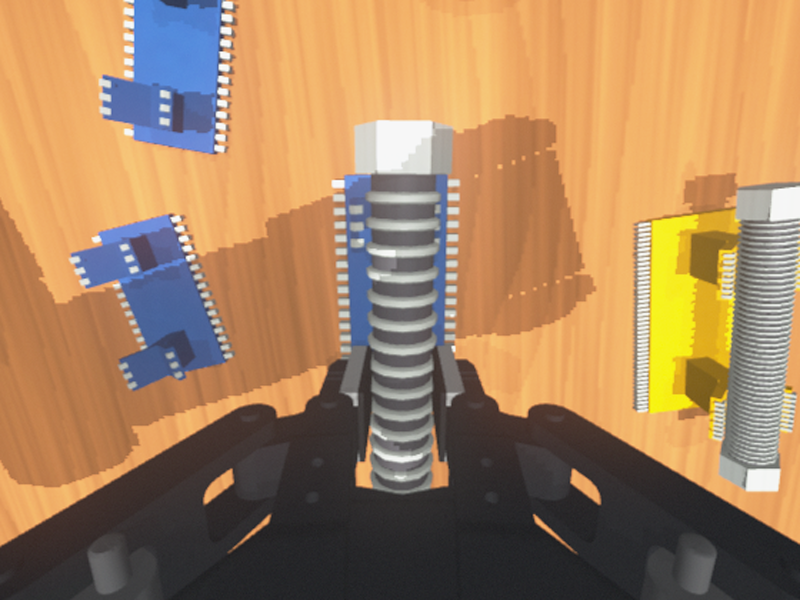

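The gauge's centre is at column 396 (teeth at 332 and 460) and the rod's axis is at 402, so a shift of about -2.3 mm in tool y is needed. The fine screw is still seated in yellow. I'll go down.

Call:
{"name": "step_arm", "arguments": {"rows": [[[0, 0, 0], [0.09, -0.09, 0.5], 15], [[0, 0, 0], [0.09, -0.09, 1.2], 15], [[0, 0, 0], [0.09, -0.09, 1.9], 15], [[0, 0, 0], [0.09, -0.09, 2.3], 15], [[0, 0, 0], [0.09, -0.09, 2.5], 15], [[0, 0, 0], [0.09, -0.09, 2.6], 15], [[0, 0, 0], [0.09, -0.09, 2.65], 15], [[0, 0, 0], [0.09, -0.09, 2.65], 15]]}}

```text
clock: 16.62
tcp_pos: [458.4, 173.7, 55.4]
tcp_rot: [3.141, -0.0, 1.492]
force: [0.5, -0.4, -3.9]
finger_gap: 0.246
finger_force: 69.5
```

Call:
{"name": "step_arm", "arguments": {"rows": [[[0, 0, 0], [0, 0, 0.04], 15], [[0, 0, 0], [0, 0, 0.08], 15], [[0, 0, 0], [0, 0, 0.08], 15]]}}

```text
clock: 17.0
tcp_pos: [457.9, 173.5, 52.9]
tcp_rot: [-3.141, 0.0, 1.492]
force: [-0.1, -0.7, -3.9]
finger_gap: 0.248
finger_force: 69.5
```

Call:
{"name": "step_arm", "arguments": {"rows": [[[0, 0, 0], [0, 0, 0.04], 15], [[0, 0, 0], [0, 0, 0.08], 15], [[0, 0, 0], [0, 0, 0.08], 15]]}}

```text
clock: 17.38
tcp_pos: [458.2, 173.6, 51.7]
tcp_rot: [-3.142, 0.0, 1.493]
force: [-2.1, -0.4, 3.7]
finger_gap: 0.253
finger_force: 70.5
```

Call:
{"name": "step_arm", "arguments": {"rows": [[[0, 0, 0], [0, -0.02, 0.03], 15], [[0, 0, 0], [0, -0.02, 0.03], 15]]}}

```text
clock: 17.62
tcp_pos: [458.2, 173.6, 51.6]
tcp_rot: [3.141, 0.0, 1.493]
force: [-3.8, -1.9, 9.3]
finger_gap: 0.249
finger_force: 71.0
```

Call:
{"name": "step_arm", "arguments": {"rows": [[[0, 0, 0], [0, 0, 0], 26], [[0, 0, 0], [0, 0, 0], 30], [[0, 0, 0], [0, 0, 0], 45], [[0, 0, 0], [0, 0, 0], 60], [[0, 0, 0], [0, 0, 0], 60], [[0, 0, 0], [0, 0, 0], 60]]}}

```text
clock: 18.38
tcp_pos: [457.5, 173.6, 50.2]
tcp_rot: [-3.142, 0.0, 1.492]
force: [0.2, -0.2, -0.3]
finger_gap: 0.701
finger_force: 0.0
```

Call:
{"name": "step_arm", "arguments": {"rows": [[[0, 0, 0], [0, 0, -0.6], 60], [[0, 0, 0], [0, 0, -1.8], 60], [[0, 0, 0], [0, 0, -3.2], 60], [[0, 0, 0], [0, 0, -4], 60], [[0, 0, 0], [0, 0, -4], 60], [[0, 0, 0], [0, 0, -4], 60]]}}

```text
clock: 19.12
tcp_pos: [457.0, 173.4, 150.0]
tcp_rot: [-3.141, 0.0, 1.492]
force: [0.2, 0.9, -1.1]
finger_gap: 0.703
finger_force: 0.0
```

```bash
python3 - <<'E'
from h import *
o,f=wrist("w8");print(o["clock"],o["force"],o["tcp_pos"],o["tcp_rot"],o["finger_force"])
im=f["img"];hsv=cv2.cvtColor(im,cv2.COLOR_BGR2HSV)
m=((hsv[...,1]<60)&(hsv[...,2]>50)).astype(np.uint8)*255
# bright collars along the rod column: print run of low-saturation rows near columns 270-290
for u in (276,280,284): 
    r=np.where(m[60:330,u]>0)[0]+60;print(u,r.min(),r.max())
def proj(X,Y,Z,x0,y0,a): 
    c,s=np.cos(a),np.sin(a);return w2px(f,[x0+c*X-s*Y,y0+s*X+c*Y,Z],f["c2w"]).round(1)
print("expected ends",[proj(X,0,68,458.7,172.8,np.radians(85.4)) for X in(81,-81)])
for v in (115,130,270,290): 
    r=np.where(m[v,240:320]>0)[0]+240;print(v,r.min(),r.max(),len(r)) if len(r) else print(v,0)
E
```

```text
19.125 [ 0.21783786  0.94742285 -1.09283969] [456.99815054 173.42854206 149.95392809] [-3.14103305e+00  1.83621343e-04  1.49217276e+00] 0.0
276 101 301
280 101 301
284 101 301
expected ends [array([283.5, 103.1]), array([282.8, 302.6])]
115 263 300 38
130 242 319 46
270 270 294 25
290 266 298 33
```

```bash
python3 - <<'E'
from h import *
f=pickle.load(open("w5.pkl","rb"));hsv=cv2.cvtColor(f["img"],cv2.COLOR_BGR2HSV)
m=((hsv[...,1]<60)&(hsv[...,2]>50))
for u in (274,278,282):
    r=np.where(m[60:330,u])[0]+60;print(u,r.min(),r.max())
a=np.radians(93.4);print([w2px(f,[645+X*np.cos(a),136.2+X*np.sin(a),68],f["c2w"]).round(1) for X in(81,-81)])
print(env.finish_job())
E
```

```text
274 103 301
278 103 301
282 103 302
[array([277.2, 104.2]), array([277.8, 302.7])]
the job is handed in; nothing more can be done
None
```

I set the coarse screw in the largest blue gauge and the fine screw in the yellow gauge, released both at rest and centred to about 2 mm by the wrist camera, and handed the job in at about 19 s of the 59 s; no verdict came back.

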